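# Move the sample pail to the folding hook and fold away the emptied one

## Task

Swing the folded hook on the rail out and press it firmly home against its open stop, then move the little steel sample pail from the other hook onto it. Fold the emptied hook back and press it firmly home flat along the rail. You must feel for the stops, because they are not exactly where they look; do not strain the hooks' springy mounts, do not tip the pail, and leave everything else on the bench where it is.

Things in the scene. Friction and masses are not known exactly. Their poses are not given: they have to be found in the camera images.
- rail: Fixed wooden strip on two posts: 440 mm long (its y axis), 48 high, 12 thick, top edge 196 mm above the bench, nothing above. Origin on the bench under its middle. Hooks on its -x side, hinges 20 mm before its centre plane. From above a hook opens counter-clockwise by 1.57 rad, from lying along the rail's +y to standing out to its -x; each bracket is crooked by up to 0.12 rad (not measured): feel both stops.
- hook_a_tip (a point): Hook A: carries the pail and is fully open at the start, must end folded. Same size as hook B. This point: top of its upturned end, 41 mm above the arm's centre line. y axis: along the arm from hinge to tip; z up.
- hook_a_hinge (a point): Point on hook A's vertical hinge axis, at the arm's centre line, 200 mm above the bench; same axes as its tip.
- hook_b_tip (a point): Hook B: bare, within 0.3 rad of folded at the start, must end open; about 220 mm along the rail from A, on either side. Round bar 10 mm thick: level arm 100 mm from hinge to tip, then an upturned end 41 mm above the arm's centre line, clear above the rail, to pinch from above. Stays where left. This point: top of the upturned end. y axis: along the arm from hinge to tip; z up.
- hook_b_hinge (a point): Point on hook B's vertical hinge axis, at the arm's centre line, 200 mm above the bench; same axes as its tip.
- mount_a (a joint): Bend (rad) of the springy mount under hook A about its hinge axis: 0 at rest, + when the hook is pushed in the opening sense, - in the folding sense. About 0.004 rad and 0.4 mm at the tip per newton at the tip. Turning the hook takes 3 N (0.0125 rad); only a stop resists more. Pressed home: bent past 0.03 (7 N) for a moment; 0.09 (21 N) strains it.
- mount_b (a joint): The same for the mount under hook B.
- pail_grip (a point): Open steel pail, 0.2 to 0.4 kg, 68 mm across, 50 high, with a stiff wire bail 68 mm wide that peaks like a roof and, above the peak, a round black upright grip 14 mm thick, 52 mm tall. This point: on the grip's axis, half-way up, 170 mm above the pail's underside (grip: 25 mm above to 27 mm below). x axis: through the bail, as the hook arm runs; y: along the bail's width.
- pail_peak (a point): Centre of the bail's peak, 140 mm above the pail's underside, 90 above its rim, 30 below the grip point. Hung, the inside of the peak sits on the hook arm and this point is 10 mm above the arm's centre line; raised 50 mm from there it clears the upturned end; raised over 70 mm the rim meets the arm.
- tin: Bystander, to be left where it stands. Origin: centre of its underside. Closed steel tin 56 mm across, 38 mm high, below the rail.
- mould: Bystander, to be left where it stands. Origin: centre of its underside. Brass ring 52 mm across, 20 mm high.
- weight: Bystander, to be left where it stands. Origin: centre of its underside. Small brass weight 40 mm across, 42 mm high.
- spatula: Bystander, to be left where it stands. Origin: centre of its underside. Spatula 200 mm long lying on the bench.
- beaker: Bystander, to be left where it stands. Origin: centre of its underside. Glass beaker 60 mm across, 75 mm high, beyond the left end of the rail.
- bottle: Bystander, to be left where it stands. Origin: centre of its underside. Amber bottle 60 mm across, 140 mm high, beyond the right end of the rail.
- pail: The pail itself; origin at the centre of its underside.
Not all that is in view belongs to the job. Leave any blue look-alike of the pail alone.

How it is judged:
By the outcome, as a careful person would: the job done as asked, in the order asked, and still so for the second after the job is handed in, with the robot touching nothing.
It also fails if it takes over 72 s, if anything falls off the work surface, if the arm or the gripper's body presses on something with over 40 N, if the wrist force passes 120 N, or if a joint passes its speed limit or range.

## Robot

A 7-joint arm with a two-finger parallel gripper is mounted at the origin on the work surface. World frame = base frame: x ahead of the robot, y to its left, z up, the work surface at z = 0. Lengths are in m, angles in rad, forces in N, time in s.
With the tool pointing down it reaches from about 0.425 to 0.875 m from the base axis. Payload 4.7 kg.
Tool frame: the origin (TCP) lies midway between the tips of the shut fingers; the grasp point (between the pads) lies 19 mm behind it; z points along the fingers, x is the direction in which the jaws open and shut, and the axes are right-handed (so a half turn about z gives the same grasp; the last joint's range is limited). The gripper opens to 87 mm and grips with 3 to 60 N. Pads are 19 mm wide; open, the fingers measure 117 mm over their backs; the gripper's body (75 mm by 190 mm) begins 51 mm behind the grasp point.
Start: joints at [0.014, 0.321, -0.07, 1.45, 0.023, 1.371, -0.057], TCP at [0.65, -0, 0.223] pointing down, gripper open.
Joint ranges: [-2.86, 2.86], [-0.3, 2.09], [-1.38, 1.24], [0.06, 2.45], [-1.56, 4.7], [0.09, 2.05], [-2.69, 2.69]. Speed limits (rad/s): [2.57, 2.57, 3.14, 3.14, 3.14, 3.14, 3.14].

## Interface

Orientations are given as a rotation vector (axis times angle).
In Python, from bench import get_state, eyes, ticket gives the robot as it stands.
- The arm moves only by the tool carry_out, never from a script. Its argument "motion" is a list of rows, each a list of 2 entries, a list of its own where there are three numbers: the shift along the world's x, y, z in m, then the turn about the world's z in rad. A call has 1 to 20 rows; each row is the pose to reach, as a shift and turn from the pose commanded when the call began; what a row does not reach only later rows make up. A row lasts 1/10 s, in which the tool goes at most 50 mm and 8.59 degrees, less where a joint would pass 70% of its speed; a pose out of reach is approached as far as the arm can. A call with a gripper value outside its range is refused whole. "grip" is the gripper command: -1 is fully open, 1 is shut, values between are in proportion, set as the call begins (left out, the last holds). The fingers move at their own pace and stop on an object; "squeeze" is the grip in N (left out, the last holds). Time passes only in rows, so rows that repeat a pose let the fingers close. It gives the time, the measured TCP pose, the force and the opening at its end, in the units of the state.
- get_state(): the state, without advancing time (a new reading comes with each control period).
- eyes.get_image(name): name is "scene" or "side" or "wrist"; returns a dict with "pixels" (480x640x3 uint8, blue, green, red), "mtx" (3x3 intrinsics, pixels), "dist_coeffs" ([k1, k2, p1, p2, k3] as OpenCV has them; the pictures are not rectified), "extrinsics" (4x4, takes a point from camera to world coordinates). Camera axes: x right, y down, z forward; pixel columns grow to the right and rows downward; lengths in m; the calibration is good to about 2 mm. A picture is of the moment at which its call begins. There is no depth.
- ticket.close_job(): hands the job in, once; it reports no verdict.
The state is a dict: "time": time; "joint_positions": joint angles; "qd": joint speeds; "joint_torque": joint torques, N m; "position": TCP position; "tool_rot": TCP orientation; "ft_force": force on the tool from outside, world axes, zero at the start; "torque": the same for the moment, N m; "grip_width": opening from 0.0 (shut) to 1.0 (fully open).
Only numpy, scipy, OpenCV 4.12 (cv2) and the standard library are available. Lean on these libraries where they do the work, as an engineer would, in place of code of your own. Each camera call takes 0.05 s, during which the arm holds its last target. There are 200 camera calls.

## Working session

There is one attempt and no reset: what is moved stays moved. The work goes in short steps, Python scripts to look and compute and a tool call to move; the robot and the scene stay as the last step left them, time stands still between calls to the robot, and variables do not carry over. Pictures are saved under pics/ and viewed, about 8 in all and at most 12, crops included, and the job is handed in when it is done.

Besides the shell and the picture viewer there is one more tool, called as name(argument=value, ...) on one line, values as JSON. carry_out: Moves the arm, as the interface text tells. Its arguments: {"type":"object","properties":{"motion":{"type":"array","items":{"type":"array"}},"grip":{"type":"number"},"squeeze":{"type":"number"}},"required":["motion"]}

```bash
mkdir -p pics; ls; cat > h.py <<'E'
import numpy as np, cv2
from bench import get_state, eyes, ticket
def shot(n,f):
    im=eyes.get_image(n); cv2.imwrite('pics/'+f+'.png',im['pixels']); np.savez('pics/'+f+'.npz',**{k:np.array(im[k]) for k in('mtx','dist_coeffs','extrinsics')}); return im
def load(f): return np.load('pics/'+f+'.npz')
def ray(c,u,v):
    p=cv2.undistortPoints(np.array([[[u,v]]],float),c['mtx'],c['dist_coeffs'])[0,0]
    E=c['extrinsics']; d=E[:3,:3]@np.array([p[0],p[1],1]); return E[:3,3],d/np.linalg.norm(d)
def onz(c,u,v,z):
    o,d=ray(c,u,v); return o+d*(z-o[2])/d[2]
def tri(*rs):
    A=sum(np.eye(3)-np.outer(d,d) for o,d in rs); b=sum((np.eye(3)-np.outer(d,d))@o for o,d in rs); return np.linalg.solve(A,b)
def proj(c,P):
    E=np.linalg.inv(c['extrinsics']); r=cv2.Rodrigues(E[:3,:3])[0]
    return cv2.projectPoints(np.array(P,float).reshape(-1,1,3),r,E[:3,3],c['mtx'],c['dist_coeffs'])[0][:,0]
E
python3 - <<'E'
from h import *
for n in('scene','side','wrist'):
    c=shot(n,n+'0'); print(n,c['extrinsics'])
print(get_state())
E
```

```text
pics
scene [[-0.55404829  0.45142056 -0.69946406  1.25842953]
 [ 0.83246788  0.30574557 -0.46207887  0.48696983]
 [ 0.00526613 -0.83829537 -0.54519093  0.70592216]
 [ 0.          0.          0.          1.        ]]
side [[ 0.8473254  -0.30619697  0.43391599  0.11521968]
 [-0.53074622 -0.51693895  0.67162681 -0.69543325]
 [ 0.01865798 -0.79938572 -0.60052839  0.76365537]
 [ 0.          0.          0.          1.        ]]
wrist [[ 9.99997822e-01 -9.80728517e-04 -1.84225895e-03  6.50068426e-01]
 [-1.48546356e-03 -9.54504059e-01 -2.98194222e-01  8.23422426e-02]
 [-1.46599606e-03  2.98196310e-01 -9.54503437e-01  3.84423722e-01]
 [ 0.00000000e+00  0.00000000e+00  0.00000000e+00  1.00000000e+00]]
{'time': 0.15, 'joint_positions': array([ 0.01409114,  0.32165905, -0.07011539,  1.45136551,  0.02254359,
        1.37079957, -0.05693592]), 'qd': array([ 0.0008251 , -0.00256202, -0.00048998, -0.00533818, -0.0009815 ,
       -0.0001402 ,  0.00025144]), 'joint_torque': array([ 2.16972071e-04, -4.91794288e+01, -4.04079035e-01, -3.12878716e+01,
       -6.39387709e-02,  4.04033612e-02,  9.90178205e-05]), 'position': array([ 6.49593016e-01, -7.88898721e-07,  2.21723566e-01]), 'tool_rot': array([ 3.14157187e+00,  2.27648922e-05, -2.27050310e-03]), 'ft_force': array([ 1.10841853, -0.10582207, -0.68949041]), 'torque': array([ 0.00233356, -0.01746301, -0.070959  ]), 'grip_width': 0.9998874158035959}
```

View pics/scene0.png

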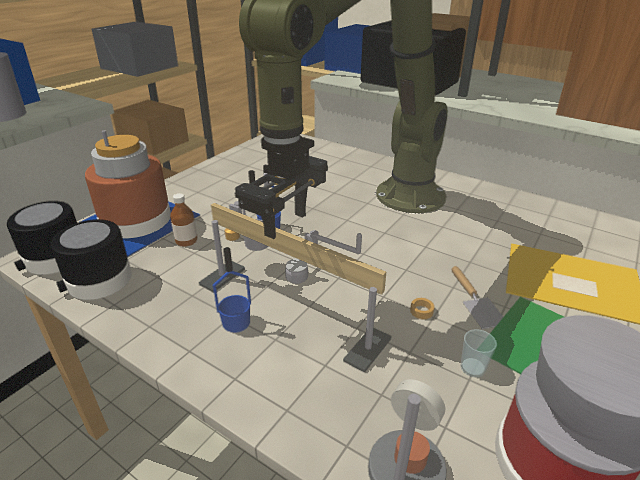

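View pics/side0.png

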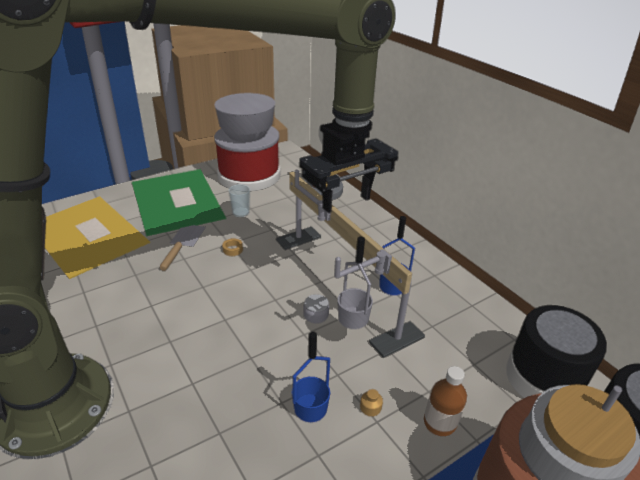

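Scene: the rail runs from (213,208) to (385,280). Hook B is near its +y end, partly behind the gripper, and its tip is around (358,235). Side: the steel pail hangs on hook A at (352,300), and there are two blue decoys. I'll raise the arm to clear the view.

carry_out(motion=[[[0,0,0.05],0],[[0,0,0.1],0],[[-0.04,0,0.14],0],[[-0.08,0,0.18],0],[[-0.12,0,0.2],0],[[-0.14,0,0.2],0],[[-0.14,0,0.2],0],[[-0.14,0,0.2],0]])

```text
time: 0.95
position: [0.5099, -0.0001, 0.4228]
tool_rot: [3.141, -0.0, 0.002]
ft_force: [0.7, -0.2, 0.4]
grip_width: 1.0
```

```bash
python3 - <<'E'
from h import *
for n in('scene','side','wrist'): c=shot(n,n+'1')
s=cv2.imread('pics/scene1.png')[180:330,190:410]; d=cv2.imread('pics/side1.png')[150:350,270:440]
a=cv2.resize(s,None,fx=2.7,fy=2.7,interpolation=cv2.INTER_CUBIC)
cv2.imwrite('pics/sc1.png',cv2.resize(s,(770,525),interpolation=cv2.INTER_CUBIC)); cv2.imwrite('pics/sd1.png',cv2.resize(d,(510,600),interpolation=cv2.INTER_CUBIC))
E
```

```text
(no output)
```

View pics/wrist1.png

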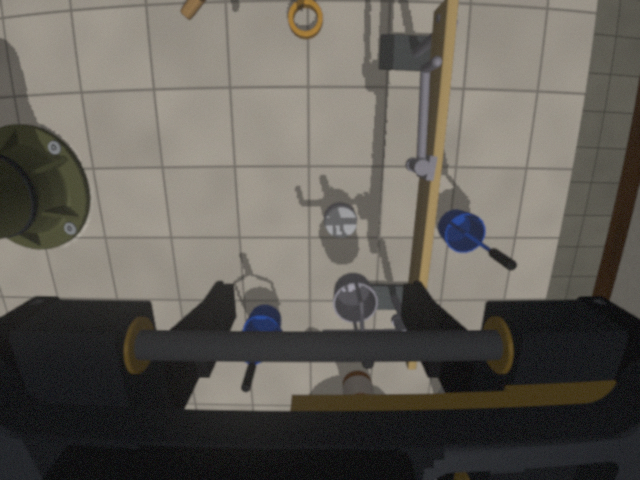

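View pics/sc1.png

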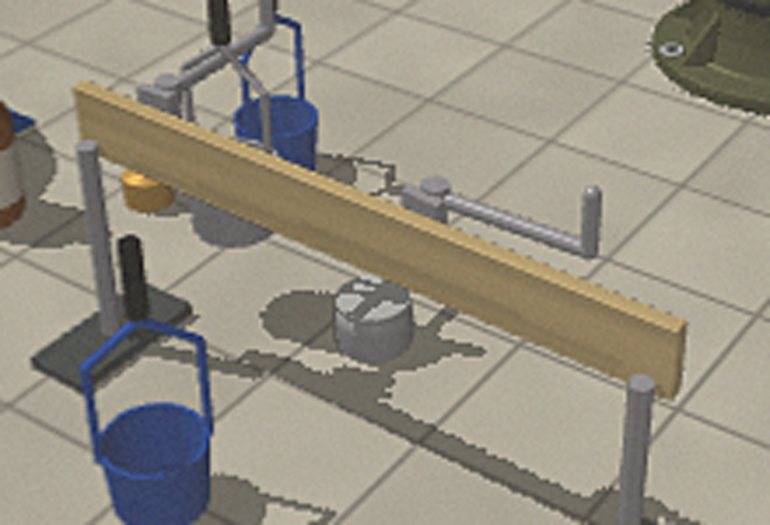

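View pics/sd1.png

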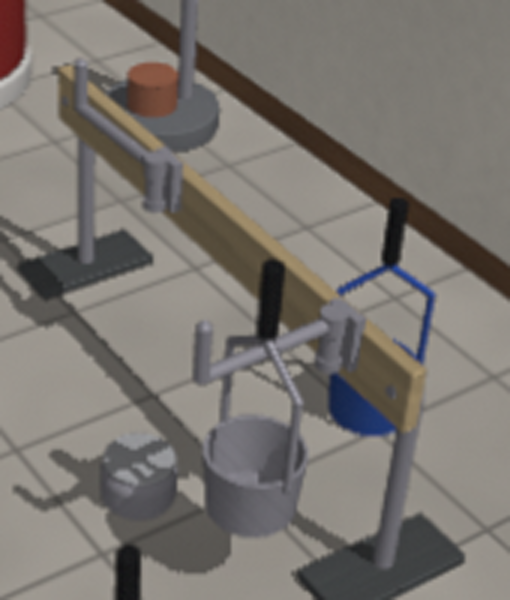

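Wrist: hook B runs up along the rail with its tip at about (437,62); the pail is at (354,298). In the crops, B's tip is at (592,190) scene and (81,65) side. A's tip is at (204,326) side, and the grip spans (272,265) to (268,335) side.

```bash
python3 - <<'E'
from h import *
s,d,w=load('scene1'),load('side1'),load('wrist1')
S=lambda x,y:ray(s,190+x/3.5,180+y/3.5); D=lambda x,y:ray(d,270+x/3,150+y/3)
def t(n,a,b):
    P=tri(a,b); e=[np.linalg.norm(np.cross(P-o,q)) for o,q in(a,b)]; print(n,P.round(4),np.round(e,4))
t('Btip',S(592,188),D(81,63)); t('Bhinge top',S(434,182),D(161,156)); t('Belbow',S(588,250),D(81,103))
for z in(.241,): print('Btip@z',onz(s,359.1,233.7,z),onz(d,297,171,z),onz(w,437,62,z))
print('Atip@z',onz(d,338,258.5,.241)); print('A hinge top ~.21', onz(d,270+340/3,150+310/3,.214),onz(s,190+160/3.5,180+80/3.5,.214))
# rail top corners robot side/front
print('rail ends', onz(s,190+75/3.5,180+84/3.5,.196),onz(s,190+686/3.5,180+322/3.5,.196), onz(s,190+665/3.5,180+332/3.5,.196), onz(d,270+424/3,150+372/3,.196),onz(d,270+412/3,150+380/3,.196),onz(d,270+60/3,150+68/3,.196),onz(w,445,0,.196),onz(w,457,0,.196),onz(w,412,368,.196))
# pail grip black mask in scene
im=cv2.imread('pics/scene1.png'); 
print('grip top/bot side', onz(d,360.7,238,.366), onz(d,359.3,262,.314))
for f,r in(('scene1',(225,150,275,200)),('side1',(350,230,370,268))):
    im=cv2.imread(f'pics/{f}.png'); x0,y0,x1,y1=r; m=(im[y0:y1,x0:x1].max(2)<60); ys,xs=np.nonzero(m); print(f,xs.min()+x0,xs.max()+x0,ys.min()+y0,ys.max()+y0,xs.mean()+x0,ys.mean()+y0)
im=cv2.imread('pics/scene1.png')[140:240,190:300]; cv2.imwrite('pics/a1.png',cv2.resize(im,None,fx=5,fy=5,interpolation=cv2.INTER_CUBIC))
E
```

```text
Btip [0.619  0.1495 0.2375] [0.0008 0.0008]
Bhinge top [0.6247 0.0502 0.208 ] [0.0021 0.0021]
Belbow [0.622  0.1521 0.2007] [0.0004 0.0004]
Btip@z [0.62280577 0.15215157 0.241     ] [0.61590811 0.14288496 0.241     ] [0.61962267 0.14784581 0.241     ]
Atip@z [ 0.51598969 -0.16170777  0.241     ]
A hinge top ~.21 [ 0.61691077 -0.16408305  0.214     ] [ 0.62921877 -0.15018168  0.214     ]
rail ends [ 0.64065035 -0.21514821  0.196     ] [0.64405874 0.2224348  0.196     ] [0.65748288 0.21731996 0.196     ] [ 0.63861662 -0.22063733  0.196     ] [ 0.62744448 -0.22256031  0.196     ] [0.6402725  0.21627375 0.196     ] [0.63802889 0.21533449 0.196     ] [0.65032426 0.21578706 0.196     ] [ 0.63674716 -0.21710988  0.196     ]
grip top/bot side [ 0.47301465 -0.26775154  0.366     ] [ 0.48211789 -0.25900272  0.314     ]
scene1 249 268 165 192 256.268115942029 178.23913043478262
side1 355 364 236 263 359.6842105263158 249.29473684210527
```

View pics/a1.png

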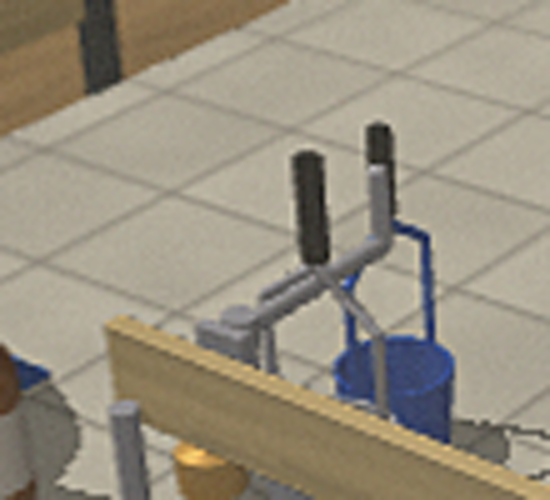

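Zoomed scene: the steel pail's grip spans (308,155) to (315,260) in the crop. Hook A's tip is at (379,168), and its hinge cap is at (238,318).

```bash
python3 - <<'E'
from h import *
s,d,w=load('scene1'),load('side1'),load('wrist1')
S=lambda x,y:ray(s,190+x/5,140+y/5); D=lambda x,y:ray(d,270+x/3,150+y/3)
def t(n,a,b):
    P=tri(a,b); e=[np.linalg.norm(np.cross(P-o,q)) for o,q in(a,b)]; print(n,P.round(4),np.round(e,4))
t('Atip',S(379,168),D(204,325)); t('Aelbow',S(382,242),D(203,376)); t('Ahinge top',S(238,318),D(343,306))
t('grip top',S(308,155),D(273,264)); t('grip bot',S(315,262),D(268,337));t('grip mid',S(311,208),D(270,300))
E
```

```text
Atip [ 0.5181 -0.1568  0.2376] [0.0012 0.0012]
Aelbow [ 0.5192 -0.1573  0.1994] [0.0015 0.0015]
Ahinge top [ 0.6242 -0.1541  0.2082] [0.0031 0.0031]
grip top [ 0.5655 -0.1565  0.2631] [0.001 0.001]
grip bot [ 0.5661 -0.1573  0.2095] [0.0013 0.0013]
grip mid [ 0.5658 -0.1568  0.237 ] [0.0009 0.0009]
```

carry_out(motion=[[[0.025,0.035,-0.02],0],[[0.055,0.075,-0.05],0],[[0.085,0.115,-0.08],0],[[0.1095,0.149,-0.11],0],[[0.1095,0.149,-0.14],0],[[0.1095,0.149,-0.17],0],[[0.1095,0.149,-0.195],0],[[0.1095,0.149,-0.21],0],[[0.1095,0.149,-0.211],0],[[0.1095,0.149,-0.211],0]])

```text
time: 2.1
position: [0.62, 0.149, 0.2118]
tool_rot: [-3.141, 0.0, -0.0]
ft_force: [-0.1, -0.6, 0.6]
grip_width: 1.005
```

```bash
python3 - <<'E'
from h import *
s,d=load('scene1'),load('side1'); w=load('wrist0')
print('blue decoy near', onz(d,312,412,0), 'tin',onz(d,316,318,0))
shot('wrist','wrist2'); shot('scene','scene2');shot('side','side2')
a=cv2.imread('pics/wrist2.png'); b=cv2.imread('pics/scene2.png')[190:290,280:420]
a=cv2.resize(a,(400,300)); b=cv2.resize(b,(400,286))
cv2.imwrite('pics/v2.png',np.vstack([a,b]))
print(get_state()['ft_force'],get_state()['position'])
E
```

```text
blue decoy near [ 0.40770726 -0.25955915  0.        ] tin [ 0.54167613 -0.06283361  0.        ]
[-0.6790837  -0.38371862 -0.62775063] [0.62053077 0.14917654 0.21349199]
```

View pics/v2.png

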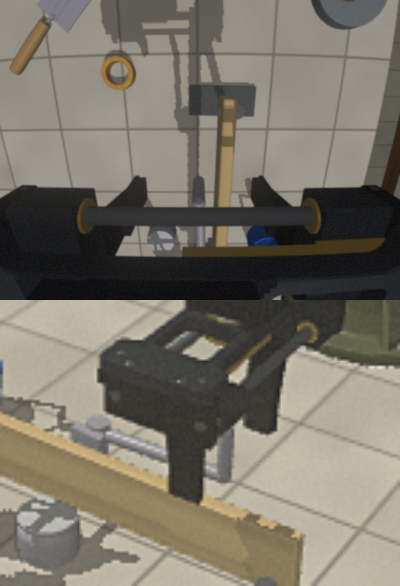

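The post stands midway between the open fingers: in the wrist half it is at (198,185), with the fingers at 143 and 258. I'll close on it.

carry_out(motion=[[[0,0,0],0],[[0,0,0],0],[[0,0,0],0],[[0,0,0],0],[[0,0,0],0],[[0,0,0],0],[[0,0,0],0],[[0,0,0],0]], grip=1, squeeze=20)

```text
time: 3.05
position: [0.6195, 0.149, 0.2116]
tool_rot: [3.142, 0.0, 0.0]
ft_force: [-0.2, 0.3, 0.8]
grip_width: 0.352
```

```bash
cat > arc.py <<'E'
import json,sys,numpy as np
# hinge x,y ; start tcp x,y ; angle sequence (from +y ccw) relative offset from start
def arc(h,p,dphis,k=1):
    r=np.subtract(p,h); out=[]
    for a in dphis:
        c,s=np.cos(a),np.sin(a); q=np.array([c*r[0]-s*r[1],s*r[0]+c*r[1]])-r
        out.append([[round(float(q[0]),4),round(float(q[1]),4),0],round(float(a),3)])
    print(json.dumps(out))
E
python3 - <<'E'
from h import *
from arc import arc
s=get_state(); print(s['time'],s['ft_force'],s['position'],s['grip_width'])
arc((.622,.050),(.6195,.149),[.03]+[.08*i for i in range(1,18)]+[1.36,1.36])
E
```

```text
3.05 [-0.19433701  0.31510033  0.79620695] [0.61949422 0.14898614 0.21159044] 0.35227317319238616
[[[-0.003, -0.0001, 0], 0.03], [[-0.0079, -0.0005, 0], 0.08], [[-0.0157, -0.0017, 0], 0.16], [[-0.0235, -0.0034, 0], 0.24], [[-0.031, -0.0058, 0], 0.32], [[-0.0384, -0.0088, 0], 0.4], [[-0.0454, -0.0123, 0], 0.48], [[-0.0522, -0.0164, 0], 0.56], [[-0.0586, -0.0211, 0], 0.64], [[-0.0647, -0.0262, 0], 0.72], [[-0.0703, -0.0318, 0], 0.8], [[-0.0754, -0.0378, 0], 0.88], [[-0.08, -0.0443, 0], 0.96], [[-0.0841, -0.051, 0], 1.04], [[-0.0877, -0.0581, 0], 1.12], [[-0.0907, -0.0655, 0], 1.2], [[-0.0931, -0.073, 0], 1.28], [[-0.0948, -0.0807, 0], 1.36], [[-0.0948, -0.0807, 0], 1.36], [[-0.0948, -0.0807, 0], 1.36]]
```

Still closing, so I'll wait.

carry_out(motion=[[[0,0,0],0],[[0,0,0],0],[[0,0,0],0],[[0,0,0],0],[[0,0,0],0],[[0,0,0],0]])

```text
time: 3.65
position: [0.6195, 0.149, 0.2116]
tool_rot: [3.142, 0.0, 0.0]
ft_force: [-1.1, -0.0, -0.2]
grip_width: 0.1
```

carry_out(motion=[[[-0.003,0,0],0.03],[[-0.008,-0.0005,0],0.08],[[-0.0157,-0.0017,0],0.16],[[-0.0235,-0.0034,0],0.24],[[-0.031,-0.0058,0],0.32],[[-0.0384,-0.0088,0],0.4],[[-0.0454,-0.0123,0],0.48],[[-0.0522,-0.0164,0],0.56],[[-0.0522,-0.0164,0],0.56]])

```text
time: 4.55
position: [0.5672, 0.1325, 0.2119]
tool_rot: [-3.019, -0.87, -0.002]
ft_force: [1.8, -0.0, -0.8]
grip_width: 0.105
```

```bash
python3 - <<'E'
from h import *
s=get_state(); print(s['time'],s['ft_force'],s['position'],s['grip_width'],s['tool_rot'])
E
```

```text
4.55 [ 1.77440621 -0.03887062 -0.81713113] [0.56719988 0.13250614 0.21194578] 0.10454831661550287 [-3.01877483e+00 -8.69641299e-01 -2.18884071e-03]
```

carry_out(motion=[[[-0.0064,-0.0047,0],0.08],[[-0.0125,-0.0098,0],0.16],[[-0.0181,-0.0154,0],0.24],[[-0.0232,-0.0214,0],0.32],[[-0.0278,-0.0279,0],0.4],[[-0.0319,-0.0346,0],0.48],[[-0.0355,-0.0417,0],0.56],[[-0.0385,-0.0491,0],0.64],[[-0.0409,-0.0566,0],0.72],[[-0.0409,-0.0566,0],0.72]])

```text
time: 5.55
position: [0.526, 0.0761, 0.2116]
tool_rot: [-2.52, -1.874, -0.0]
ft_force: [-0.7, 2.3, -0.8]
grip_width: 0.106
```

```bash
python3 - <<'E'
from h import *
from arc import arc
s=get_state(); print(s['time'],s['ft_force'],s['position'],s['grip_width'],s['tool_rot'])
p=np.array([.5264,.076]); print(p-[.622,.05])
arc((.622,.050),p,[.03*i for i in range(1,21)])
E
```

```text
5.55 [-0.68472104  2.32065883 -0.79747062] [0.5260172  0.0761469  0.21164518] 0.105776843874642 [-2.52036414e+00 -1.87360095e+00 -1.64992872e-05]
[-0.0956  0.026 ]
[[[-0.0007, -0.0029, 0], 0.03], [[-0.0014, -0.0058, 0], 0.06], [[-0.0019, -0.0087, 0], 0.09], [[-0.0024, -0.0116, 0], 0.12], [[-0.0028, -0.0146, 0], 0.15], [[-0.0031, -0.0175, 0], 0.18], [[-0.0033, -0.0205, 0], 0.21], [[-0.0034, -0.0235, 0], 0.24], [[-0.0035, -0.0264, 0], 0.27], [[-0.0034, -0.0294, 0], 0.3], [[-0.0033, -0.0324, 0], 0.33], [[-0.003, -0.0353, 0], 0.36], [[-0.0027, -0.0383, 0], 0.39], [[-0.0023, -0.0412, 0], 0.42], [[-0.0018, -0.0442, 0], 0.45], [[-0.0012, -0.0471, 0], 0.48], [[-0.0005, -0.05, 0], 0.51], [[0.0002, -0.0529, 0], 0.54], [[0.0011, -0.0557, 0], 0.57], [[0.002, -0.0585, 0], 0.6]]
```

carry_out(motion=[[[-0.0007,-0.0029,0],0.03],[[-0.0014,-0.0058,0],0.06],[[-0.0019,-0.0087,0],0.09],[[-0.0024,-0.0116,0],0.12],[[-0.0024,-0.0116,0],0.12]])

```text
time: 6.05
position: [0.5236, 0.0654, 0.2115]
tool_rot: [-2.403, -2.021, 0.0]
ft_force: [-0.5, 2.5, -0.2]
grip_width: 0.105
```

carry_out(motion=[[[-0.0004,-0.003,0],0.03],[[-0.0004,-0.003,0],0.03]])

```text
time: 6.25
position: [0.5232, 0.0622, 0.2115]
tool_rot: [-2.373, -2.057, 0.001]
ft_force: [-1.7, 2.7, 0.8]
grip_width: 0.107
```

carry_out(motion=[[[-0.0003,-0.003,0],0.03],[[-0.0003,-0.003,0],0.03]])

```text
time: 6.45
position: [0.5228, 0.059, 0.2115]
tool_rot: [-2.342, -2.092, 0.001]
ft_force: [-2.9, 3.1, 1.1]
grip_width: 0.106
```

carry_out(motion=[[[0.0002,-0.003,0],0.03],[[0.0002,-0.003,0],0.03]])

```text
time: 6.65
position: [0.5225, 0.0565, 0.2114]
tool_rot: [-2.309, -2.127, 0.001]
ft_force: [-3.3, 4.2, 1.0]
grip_width: 0.106
```

carry_out(motion=[[[0.0002,-0.003,0],0.03],[[0.0002,-0.003,0],0.03]])

```text
time: 6.85
position: [0.5225, 0.0548, 0.2114]
tool_rot: [-2.275, -2.161, -0.0]
ft_force: [-4.1, 6.0, 1.5]
grip_width: 0.104
```

carry_out(motion=[[[0.0003,-0.003,0],0.02],[[0.0003,-0.003,0],0.02]])

```text
time: 7.05
position: [0.5224, 0.0532, 0.2114]
tool_rot: [-2.251, -2.184, -0.001]
ft_force: [-5.1, 9.0, 2.0]
grip_width: 0.106
```

carry_out(motion=[[[0.0003,-0.003,0],0.02],[[0.0003,-0.003,0],0.02]])

```text
time: 7.25
position: [0.5224, 0.0517, 0.2114]
tool_rot: [-2.226, -2.206, -0.003]
ft_force: [-5.9, 10.7, 1.5]
grip_width: 0.107
```

carry_out(motion=[[[-0.0005,-0.003,0],0.0],[[-0.0005,-0.003,0],0.0],[[-0.0005,-0.003,0],0.0]])

```text
time: 7.55
position: [0.5224, 0.0503, 0.2115]
tool_rot: [-2.225, -2.207, -0.006]
ft_force: [-4.6, 13.9, 1.4]
grip_width: 0.105
```

carry_out(motion=[[[0,0.004,0],0],[[0,0.008,0],0],[[0,0.011,0],0],[[0,0.011,0],0]])

```text
time: 7.95
position: [0.5227, 0.0556, 0.2114]
tool_rot: [-2.232, -2.207, 0.002]
ft_force: [-3.9, 4.2, 1.8]
grip_width: 0.105
```

carry_out(motion=[[[-0.001,0.002,0],0],[[-0.001,0.0035,0],0],[[-0.001,0.0035,0],0]])

```text
time: 8.25
position: [0.5228, 0.0572, 0.2115]
tool_rot: [2.234, 2.208, -0.001]
ft_force: [-2.0, 0.4, 0.0]
grip_width: 0.108
```

```bash
python3 - <<'E'
from h import *
s=get_state(); print(s['time'],s['ft_force'],s['position'],s['grip_width'],s['joint_positions'])
E
```

```text
8.25 [-2.00295419  0.38047491  0.04746707] [0.52278714 0.05718259 0.21149098] 0.1075646896203719 [ 0.08204256  0.07532655 -0.25373785  1.76536129  0.02046885  1.30372518
  1.38237439]
```

carry_out(motion=[[[0,0,0],0],[[0,0,0],0],[[0,0,0],0],[[0,0,0.03],0],[[0,0,0.07],0],[[0.01,-0.03,0.09],0],[[0.02,-0.075,0.09],0],[[0.03,-0.12,0.09],0],[[0.038,-0.165,0.09],0],[[0.0432,-0.205,0.09],0],[[0.0432,-0.2145,0.09],0],[[0.0432,-0.2145,0.09],0]], grip=-0.1)

```text
time: 9.45
position: [0.5657, -0.1592, 0.3012]
tool_rot: [-2.238, -2.204, 0.001]
ft_force: [1.1, 0.1, -0.8]
grip_width: 0.551
```

```bash
python3 - <<'E'
from h import *
print(get_state()['position'])
for n in('scene','side','wrist'): shot(n,n+'3')
# B tip after opening
b=cv2.imread('pics/scene3.png')[130:310,190:410]; a=cv2.imread('pics/side3.png')[150:330,250:450]
cv2.imwrite('pics/v3.png',np.hstack([cv2.resize(b,(440,360),interpolation=cv2.INTER_CUBIC),cv2.resize(a,(360,360)[:1]+(324,))if 0 else cv2.resize(a,(400,360),interpolation=cv2.INTER_CUBIC)[:, :360]]))
E
```

```text
[ 0.56567417 -0.15923885  0.30120006]
```

View pics/v3.png

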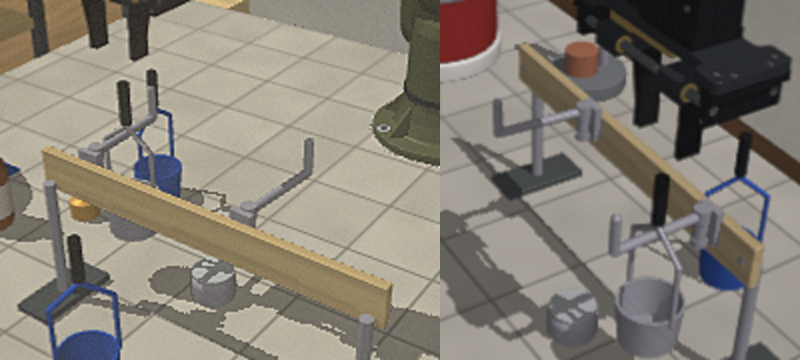

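Both views show hook B standing open and the fingers above the pail's grip. B's tip is at (308,142) scene and (498,102) side; the grip top is at (124,83) scene and (660,178) side.

```bash
python3 - <<'E'
from h import *
s,d=load('scene3'),load('side3')
S=lambda x,y:ray(s,190+x/2,130+y/2); D=lambda x,y:ray(d,250+(x-440)/2,150+y/2)
for n,a,b in[('Btip',S(308,141),D(498,101)),('Bhinge',S(243,212),D(589,107)),('Atip',S(152,88),D(616,218)),('Ahinge',S(92,153),D(709,206)),('griptop',S(124,83),D(660,177)),('peak',S(127,126),D(658,226)),('fingers mid',S(118,50),D(668,137))]: print(n,tri(a,b).round(4))
E
```

```text
Btip [0.5241 0.0599 0.2369]
Bhinge [0.6295 0.05   0.2019]
Atip [ 0.5178 -0.1569  0.2364]
Ahinge [ 0.6283 -0.1532  0.2033]
griptop [ 0.5645 -0.1557  0.2617]
peak [ 0.5656 -0.1568  0.2078]
fingers mid [ 0.5686 -0.1566  0.3025]
```

carry_out(motion=[[[0,0.001,-0.02],0],[[0,0.001,-0.04],0],[[0,0.001,-0.06],0],[[0,0.001,-0.073],0],[[0,0.001,-0.073],0]])

```text
time: 10.1
position: [0.5651, -0.1537, 0.2267]
tool_rot: [-2.228, -2.21, 0.002]
ft_force: [-0.1, 0.4, -1.5]
grip_width: 0.555
```

carry_out(motion=[[[0,-0.001,0],0],[[0,-0.001,0],0],[[0,-0.001,0],0],[[0,-0.001,0],0],[[0,-0.001,0],0],[[0,-0.001,0],0],[[0,-0.001,0],0]], grip=1, squeeze=30)

```text
time: 10.8
position: [0.5662, -0.1576, 0.229]
tool_rot: [2.233, 2.208, -0.0]
ft_force: [0.1, -2.2, 1.2]
grip_width: 0.151
```

```bash
python3 - <<'E'
from h import *
s=get_state(); print(s['time'],s['ft_force'],s['position'],s['grip_width'])
E
```

```text
10.8 [ 0.06952779 -2.18402083  1.23901822] [ 0.56615711 -0.1576272   0.22896917] 0.15101350068260727
```

carry_out(motion=[[[0,0,0.005],0],[[0,0,0.015],0],[[0,0,0.027],0],[[0,0,0.039],0],[[0,0,0.05],0],[[0,0,0.058],0],[[0,0,0.06],0],[[0,0,0.06],0]])

```text
time: 11.6
position: [0.5661, -0.1566, 0.2889]
tool_rot: [2.233, 2.209, 0.001]
ft_force: [-1.0, 0.2, -3.1]
grip_width: 0.148
```

```bash
python3 - <<'E'
from h import *
s=get_state(); print(s['time'],s['ft_force'],s['torque'],s['position'],s['grip_width'],s['joint_positions'])
E
```

```text
11.6 [-0.95871799  0.18881635 -3.05447262] [ 0.10454748 -0.04022889  0.04455519] [ 0.56609808 -0.15660793  0.28887768] 0.1481406624972123 [ 0.29091995  0.16625344 -0.07585326  1.5087919   0.01247784  1.4666226
  1.77485938]
```

carry_out(motion=[[[-0.008,0,0],0],[[-0.025,0,0],0],[[-0.047,0,0],0],[[-0.07,0,0],0],[[-0.09,0,0],0],[[-0.102,0.002,0],0],[[-0.104,0.012,0],0],[[-0.104,0.03,0],-0.02],[[-0.104,0.055,0],-0.04],[[-0.104,0.085,0],-0.06],[[-0.104,0.115,0],-0.08],[[-0.104,0.145,0],-0.1],[[-0.104,0.172,0],-0.11],[[-0.104,0.193,0],-0.11],[[-0.104,0.206,0],-0.11],[[-0.104,0.211,0],-0.11],[[-0.104,0.212,0],-0.11],[[-0.104,0.212,0],-0.11]])

```text
time: 13.4
position: [0.4622, 0.0544, 0.2885]
tool_rot: [2.353, 2.082, -0.0]
ft_force: [-0.3, -0.5, -3.7]
grip_width: 0.149
```

```bash
python3 - <<'E'
from h import *
s=get_state(); print(s['time'],s['ft_force'],s['position'],s['grip_width'],s['tool_rot'])
for n in('scene','side'): shot(n,n+'4')
b=cv2.imread('pics/scene4.png')[130:310,230:410]; a=cv2.imread('pics/side4.png')[150:330,220:400]
cv2.imwrite('pics/v4.png',np.hstack([cv2.resize(x,(400,400),interpolation=cv2.INTER_CUBIC) for x in(b,a)]))
E
```

```text
13.4 [-0.29189876 -0.47120951 -3.68429229] [0.46219617 0.05439034 0.28847031] 0.1489810152195349 [ 2.35268375e+00  2.08161278e+00 -4.72197206e-04]
```

View pics/v4.png

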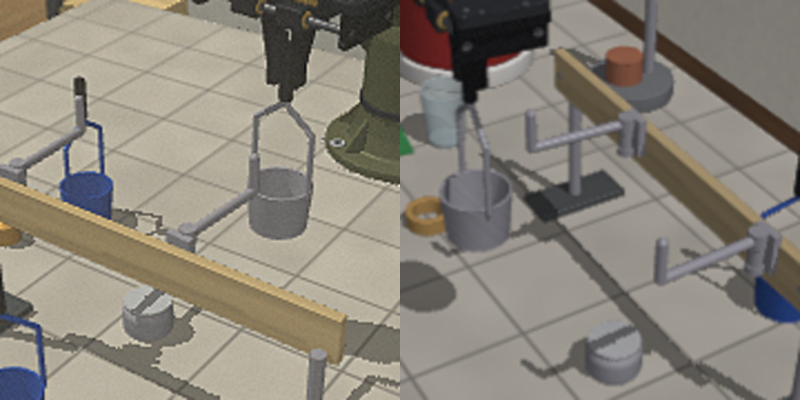

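The pail hangs upright from the gripper, peak at (288,105) scene and (468,105) side, just outside hook B's post. I'll slide it over the post and lower it.

carry_out(motion=[[[0.008,0.001,0],0],[[0.022,0.002,0],0],[[0.038,0.003,0],0],[[0.054,0.003,0],0],[[0.07,0.002,0],0],[[0.085,0.0005,0],0],[[0.098,-0.0005,0],0],[[0.104,-0.001,0],0],[[0.104,-0.001,0],0]])

```text
time: 14.4
position: [0.5666, 0.0541, 0.2881]
tool_rot: [-2.352, -2.082, 0.0]
ft_force: [-0.1, -0.2, -4.2]
grip_width: 0.149
```

carry_out(motion=[[[0,0,-0.01],0],[[0,0,-0.02],0],[[0,0,-0.03],0],[[0,0,-0.04],0],[[0,0,-0.05],0],[[0,0,-0.055],0],[[0,0,-0.055],0]])

```text
time: 15.1
position: [0.5654, 0.0543, 0.2325]
tool_rot: [-2.351, -2.083, 0.002]
ft_force: [0.0, -0.3, -3.2]
grip_width: 0.152
```

carry_out(motion=[[[0,0,-0.003],0],[[0,0,-0.005],0],[[0,0,-0.006],0],[[0,0,-0.006],0]])

```text
time: 15.5
position: [0.5666, 0.0545, 0.2288]
tool_rot: [2.351, 2.083, 0.003]
ft_force: [-0.4, -0.5, 1.3]
grip_width: 0.149
```

carry_out(motion=[[[0,0,0],0],[[0,0,0],0],[[0,0,0],0],[[0,0,0],0],[[0,0,0],0],[[0,0,0.01],0],[[0,0,0.03],0],[[0,0,0.06],0],[[0,0,0.1],0],[[0,0,0.1],0]], grip=-0.1)

```text
time: 16.5
position: [0.5685, 0.055, 0.3346]
tool_rot: [2.347, 2.079, 0.014]
ft_force: [-0.6, 1.2, -0.1]
grip_width: 0.553
```

```bash
python3 - <<'E'
from h import *
s=get_state(); print(s['time'],s['ft_force'],s['position'],s['grip_width'],s['tool_rot'])
for n in('scene','side'): shot(n,n+'5')
b=cv2.imread('pics/scene5.png')[130:310,230:410]; a=cv2.imread('pics/side5.png')[150:330,250:430]
cv2.imwrite('pics/v5.png',np.hstack([cv2.resize(x,(400,400),interpolation=cv2.INTER_CUBIC) for x in(b,a)]))
E
```

```text
16.5 [-0.55773618  1.2300815  -0.14814152] [0.56846878 0.05495929 0.33455232] 0.552742642044104 [2.34658983 2.07911648 0.01376857]
```

View pics/v5.png

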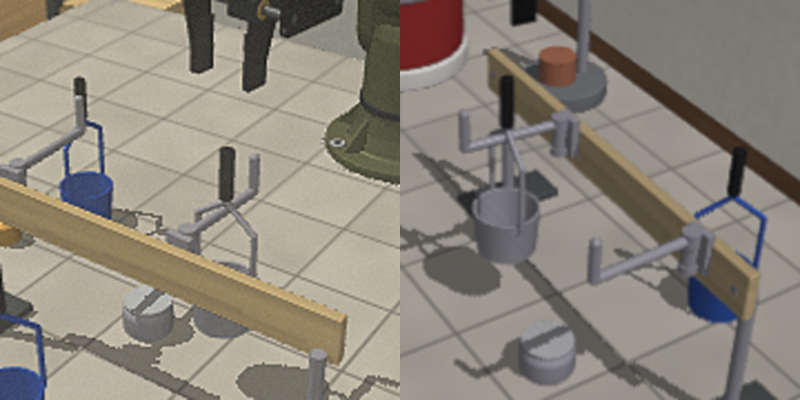

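The pail hangs freely and upright on B, with its grip at (227,175) scene and (507,100) side. A is empty, with its tip at (80,100) scene and (595,245) side. Next I'll grip A's post.

carry_out(motion=[[[-0.005,-0.02,0],0.02],[[-0.015,-0.06,0],0.05],[[-0.025,-0.105,0],0.09],[[-0.035,-0.15,0],0.12],[[-0.045,-0.19,0],0.15],[[-0.048,-0.2095,0],0.15],[[-0.048,-0.2114,-0.02],0.15],[[-0.048,-0.2114,-0.05],0.15],[[-0.048,-0.2114,-0.085],0.15],[[-0.048,-0.2114,-0.105],0.15],[[-0.048,-0.2114,-0.116],0.15],[[-0.048,-0.2114,-0.116],0.15],[[-0.048,-0.2114,-0.116],0.15]])

```text
time: 17.9
position: [0.5184, -0.1571, 0.2122]
tool_rot: [2.188, 2.253, 0.001]
ft_force: [0.7, -0.1, 0.1]
grip_width: 0.55
```

carry_out(motion=[[[0,0,0],0],[[0,0,0],0],[[0,0,0],0],[[0,0,0],0],[[0,0,0],0],[[0,0,0],0],[[0,0,0],0],[[0,0,0],0]], grip=1, squeeze=20)

```text
time: 18.7
position: [0.518, -0.1578, 0.2117]
tool_rot: [2.189, 2.252, -0.0]
ft_force: [0.4, -2.9, -0.1]
grip_width: 0.106
```

```bash
python3 - <<'E'
from h import *
from arc import arc
s=get_state(); print(s['time'],s['ft_force'],s['position'],s['grip_width'],s['tool_rot'])
arc((.6195,-.154),(.518,-.157),[-.04,-.12]+[-.08*i for i in range(2,17)])
E
```

```text
18.7 [ 0.41449699 -2.93488238 -0.12984942] [ 0.51804326 -0.15778125  0.21169346] 0.10614665643310342 [ 2.18894670e+00  2.25230794e+00 -4.76349234e-04]
[[[-0.0, 0.0041, 0], -0.04], [[0.0004, 0.0122, 0], -0.12], [[0.0008, 0.0162, 0], -0.16], [[0.0022, 0.0242, 0], -0.24], [[0.0042, 0.0321, 0], -0.32], [[0.0068, 0.0398, 0], -0.4], [[0.0101, 0.0472, 0], -0.48], [[0.0139, 0.0544, 0], -0.56], [[0.0183, 0.0612, 0], -0.64], [[0.0232, 0.0677, 0], -0.72], [[0.0286, 0.0737, 0], -0.8], [[0.0345, 0.0793, 0], -0.88], [[0.0408, 0.0844, 0], -0.96], [[0.0475, 0.089, 0], -1.04], [[0.0546, 0.0931, 0], -1.12], [[0.0619, 0.0965, 0], -1.2], [[0.0695, 0.0994, 0], -1.28]]
```

carry_out(motion=[[[0,0.004,0],-0.04],[[0.0003,0.0095,0],-0.09],[[0.0008,0.0162,0],-0.16],[[0.0022,0.0242,0],-0.24],[[0.0042,0.0321,0],-0.32],[[0.0068,0.0398,0],-0.4],[[0.0101,0.0472,0],-0.48],[[0.0139,0.0544,0],-0.56],[[0.0139,0.0544,0],-0.56]])

```text
time: 19.6
position: [0.5339, -0.104, 0.2119]
tool_rot: [2.724, 1.556, 0.004]
ft_force: [4.7, -4.4, -2.1]
grip_width: 0.105
```

```bash
python3 - <<'E'
import numpy as np,json
h=np.array([.618,-.157]); c=np.array([.5319,-.1026]); 
o=[]
for k in range(1,10):
    phi=1.01-.08*k; q=h+.1*np.array([-np.sin(phi),np.cos(phi)])-c; o.append([[*np.round(q,4).tolist(),0],round(-.08*k-.02,3)])
print(json.dumps(o))
E
```

```text
[[[0.0059, 0.0054, 0], -0.1], [[0.011, 0.0116, 0], -0.18], [[0.0165, 0.0174, 0], -0.26], [[0.0224, 0.0227, 0], -0.34], [[0.0288, 0.0276, 0], -0.42], [[0.0355, 0.0319, 0], -0.5], [[0.0426, 0.0356, 0], -0.58], [[0.0499, 0.0388, 0], -0.66], [[0.0575, 0.0414, 0], -0.74]]
```

carry_out(motion=[[[0.0055,0.0054,0],-0.1],[[0.011,0.0116,0],-0.18],[[0.0165,0.0174,0],-0.26],[[0.0224,0.0227,0],-0.34],[[0.0288,0.0276,0],-0.42],[[0.0355,0.0319,0],-0.5],[[0.0426,0.0356,0],-0.58],[[0.0499,0.0388,0],-0.66],[[0.0575,0.0414,0],-0.74],[[0.0575,0.0414,0],-0.74]])

```text
time: 20.6
position: [0.5895, -0.0623, 0.2113]
tool_rot: [3.105, 0.468, -0.002]
ft_force: [0.1, -3.3, -0.2]
grip_width: 0.105
```

```bash
python3 - <<'E'
from h import *
s=get_state(); print(s['time'],s['ft_force'],s['position'],s['grip_width'],s['tool_rot'])
E
```

```text
20.6 [ 0.0909521  -3.31686308 -0.20564352] [ 0.58954923 -0.06229819  0.21126728] 0.10546440502403637 [ 3.10503042e+00  4.68314019e-01 -1.53191355e-03]
```

carry_out(motion=[[[0.003,0,0],-0.03],[[0.006,0.0004,0],-0.06],[[0.009,0.001,0],-0.09],[[0.012,0.0015,0],-0.12],[[0.015,0.002,0],-0.15],[[0.015,0.002,0],-0.15]])

```text
time: 21.2
position: [0.6036, -0.0593, 0.2113]
tool_rot: [-3.132, -0.238, 0.003]
ft_force: [-1.7, -0.6, 1.4]
grip_width: 0.107
```

carry_out(motion=[[[0.003,0.0002,0],-0.03],[[0.003,0.0002,0],-0.03]])

```text
time: 21.4
position: [0.6068, -0.0589, 0.2114]
tool_rot: [-3.135, -0.191, 0.002]
ft_force: [-2.4, -1.7, 0.4]
grip_width: 0.106
```

carry_out(motion=[[[0.003,0.0002,0],-0.03],[[0.003,0.0002,0],-0.03]])

```text
time: 21.6
position: [0.6099, -0.0587, 0.2114]
tool_rot: [-3.138, -0.144, 0.001]
ft_force: [-1.3, -1.5, 0.6]
grip_width: 0.107
```

carry_out(motion=[[[0.003,0,0],-0.03],[[0.003,0,0],-0.03]])

```text
time: 21.8
position: [0.6131, -0.0585, 0.2115]
tool_rot: [-3.14, -0.097, 0.001]
ft_force: [-2.0, -0.9, 0.5]
grip_width: 0.105
```

carry_out(motion=[[[0.003,0,0],-0.03],[[0.003,0,0],-0.03]])

```text
time: 22.0
position: [0.6164, -0.0584, 0.2115]
tool_rot: [-3.141, -0.047, 0.0]
ft_force: [-2.8, -0.0, 0.2]
grip_width: 0.106
```

carry_out(motion=[[[0.003,0,0],-0.03],[[0.003,0,0],-0.03]])

```text
time: 22.2
position: [0.6191, -0.0584, 0.2114]
tool_rot: [-3.141, 0.001, 0.002]
ft_force: [-4.5, 0.4, 1.4]
grip_width: 0.108
```

carry_out(motion=[[[0.003,0,0],-0.01],[[0.003,0,0],-0.01]])

```text
time: 22.4
position: [0.621, -0.0583, 0.211]
tool_rot: [-3.141, 0.015, 0.006]
ft_force: [-6.8, -0.5, 2.6]
grip_width: 0.104
```

carry_out(motion=[[[0.003,0,0],-0.01],[[0.003,0,0],-0.01]])

```text
time: 22.6
position: [0.6227, -0.0584, 0.2107]
tool_rot: [-3.141, 0.031, 0.011]
ft_force: [-10.3, 0.2, 2.9]
grip_width: 0.108
```

carry_out(motion=[[[0.003,0,0],0],[[0.003,0,0],0],[[0.003,0,0],0]])

```text
time: 22.9
position: [0.6245, -0.0584, 0.2106]
tool_rot: [-3.141, 0.031, 0.015]
ft_force: [-12.8, 0.1, 3.4]
grip_width: 0.11
```

carry_out(motion=[[[-0.004,0,0],0],[[-0.008,0,0],0],[[-0.0105,0,0],0],[[-0.0105,0,0],0]])

```text
time: 23.3
position: [0.6185, -0.0585, 0.2118]
tool_rot: [-3.141, 0.031, -0.003]
ft_force: [-1.2, 0.2, 0.2]
grip_width: 0.108
```

carry_out(motion=[[[-0.0015,0,0],0],[[-0.002,0,0],0],[[-0.002,0,0],0]])

```text
time: 23.6
position: [0.6169, -0.0585, 0.2119]
tool_rot: [-3.141, 0.031, -0.004]
ft_force: [3.5, 0.2, 0.1]
grip_width: 0.104
```

The hook may have slipped slightly off its stop, so I'll press again and unload less.

carry_out(motion=[[[0.003,0,0],0],[[0.006,0,0],0],[[0.009,0,0],0],[[0.0115,0,0],0],[[0.012,0,0],0],[[0.012,0,0],0]])

```text
time: 24.2
position: [0.6237, -0.0584, 0.2105]
tool_rot: [-3.141, 0.032, 0.017]
ft_force: [-11.8, 2.2, 4.5]
grip_width: 0.104
```

carry_out(motion=[[[-0.003,0,0],0],[[-0.006,0,0],0],[[-0.0095,0,0],0],[[-0.0095,0,0],0]])

```text
time: 24.6
position: [0.6185, -0.0585, 0.2117]
tool_rot: [-3.141, 0.031, -0.001]
ft_force: [-2.0, 2.2, -0.2]
grip_width: 0.106
```

carry_out(motion=[[[-0.0008,0,0],0],[[-0.0008,0,0],0],[[-0.0008,0,0],0],[[-0.0008,0,0],0],[[-0.0008,0,0],0],[[-0.0008,0,0.02],0],[[-0.0008,0,0.05],0],[[-0.0008,0,0.1],0],[[-0.04,0,0.14],0],[[-0.08,0,0.18],0],[[-0.12,0,0.2],0],[[-0.12,0,0.2],0],[[-0.12,0,0.2],0]], grip=-0.1)

```text
time: 25.9
position: [0.4983, -0.059, 0.4134]
tool_rot: [3.141, -0.032, 0.007]
ft_force: [0.2, 0.2, -0.7]
grip_width: 0.547
```

```bash
python3 - <<'E'
from h import *
s=get_state(); print(s['time'],s['ft_force'],s['position'],s['grip_width'])
for n in('scene','side'): shot(n,n+'6')
# displacement of B tip patch between pictures 3 (just opened) and 6
for f,(x,y) in(('scene',(344,201)),('side',(279,201))):
    for a,b in(('3','6'),('5','6')):
        A=cv2.imread(f'pics/{f}{a}.png',0);B=cv2.imread(f'pics/{f}{b}.png',0)
        up=lambda I:cv2.resize(I,None,fx=4,fy=4,interpolation=cv2.INTER_CUBIC)
        T=up(A[y-8:y+14,x-7:x+8]);R=up(B[y-14:y+20,x-13:x+14]); r=cv2.matchTemplate(R,T,cv2.TM_CCOEFF_NORMED); _,v,_,l=cv2.minMaxLoc(r); print(f,a,b,round(v,3),l[0]/4-6,l[1]/4-6)
b=cv2.imread('pics/scene6.png')[130:310,190:410]; a=cv2.imread('pics/side6.png')[150:330,250:430]
cv2.imwrite('pics/v6.png',np.hstack([cv2.resize(b,(440,360),interpolation=cv2.INTER_CUBIC),cv2.resize(a,(360,360),interpolation=cv2.INTER_CUBIC)]))
E
```

```text
25.9 [ 0.19656739  0.24972075 -0.67342253] [ 0.4982697  -0.05897682  0.41341171] 0.5469223804057556
scene 3 6 0.961 0.0 0.0
scene 5 6 0.995 0.0 0.0
side 3 6 0.882 -0.5 -0.25
side 5 6 0.999 0.0 0.0
```

View pics/v6.png

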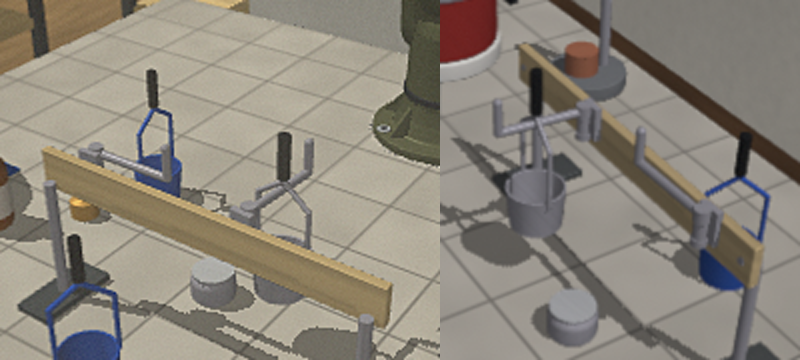

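The final picture shows A folded along the rail (tip at (166,150) scene, (640,135) side). The pail hangs level on B, and the bystanders are in place. B's tip hasn't visibly moved since it was pressed home, so I'm handing in.

```bash
python3 -c "
from h import *
print(ticket.close_job())"
```

```text
the job is handed in; nothing more can be done
None
```

I did the job in the order asked and handed it in after about 26 s on the robot's clock.

- **Hook B:** I swung it open and pressed it against its felt stop with about 14 N, then released it at near-zero force.
- **Pail:** I moved it from hook A to hook B. It hangs upright and nothing touches it.
- **Hook A:** I folded it and pressed it against its felt stop with about 13 N. While unloading I pulled back about 3.5 N, which may have shifted it slightly. I pressed it home again with about 12 N and released it more gently.

**Last checks:**
- **Hook B's tip:** it had moved no more than about half a pixel since it was pressed home. The scene view shows no shift. The side view shows about half a pixel, but that match was weaker (0.88) because the pail now sits behind the tip.
- **Hook A after release:** I checked it only by eye in the final pictures, where it lies flat along the rail.
- **Bystanders:** those in the final crops look untouched. The mould, spatula and beaker were outside those crops, so I did not look at them again at the end.
- **Mount bend:** it isn't measured directly. From the forces I estimate about 0.05 rad on each mount, between the 0.03 needed and the 0.09 limit.

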